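# Top the splint-board pile and press its label holder home

## Task

Finish the pile of splint boards on the low stock shelf: lay the two loose boards as its third layer, crosswise to the layer beneath and straight above the two lowest boards, one above each, and let them go without shifting the pile. Then take the label holder out of its rack, push its tongue down behind the shelf's front lip, in front of the middle of the pile, until its flange sits flush on the shelf edge against the sprung strip hidden in the slot, and finish while still gripping it and keeping it pressed home, since its adhesive has to take. Leave the tape roll and mug where they are.

Things in the scene. Friction and masses are not known exactly. Their poses are not given: they have to be found in the camera images.
- board_a: a plain wooden splint board, 130 long (its x) x 24 wide (its y) x 12 mm thick; origin at the centre of its underside; one of the two loose boards; starts flat on the table
- board_b: a plain wooden splint board, 130 long (its x) x 24 wide (its y) x 12 mm thick; origin at the centre of its underside; the other loose board, identical; starts flat on the table; either may go in either place
- low_board_1: a plain wooden splint board, 130 long (its x) x 24 wide (its y) x 12 mm thick; origin at the centre of its underside; one of the two lowest boards of the pile, lying on the shelf deck, 80 mm (centre to centre) beside the other; not fixed
- low_board_2: a plain wooden splint board, 130 long (its x) x 24 wide (its y) x 12 mm thick; origin at the centre of its underside; the other lowest board, on the +y side of low_board_1 (in that board's frame)
- mid_board_1: a plain wooden splint board, 130 long (its x) x 24 wide (its y) x 12 mm thick; origin at the centre of its underside; second layer, lying crosswise on the two lowest boards, nearer the shelf's front lip; not fixed
- mid_board_2: a plain wooden splint board, 130 long (its x) x 24 wide (its y) x 12 mm thick; origin at the centre of its underside; second layer, parallel to mid_board_1 and 80 mm from it (centre to centre), farther from the lip; not fixed
- pile_mid (a point): point at deck height under the middle of the pile, midway between the two lowest boards, which lie 40 mm to its +y and -y; its x axis runs along the lowest boards, its z up. Boards of the third layer have their underside 24 mm above it
- shelf: fixed low plywood stock shelf, 240 mm long (its y) x 183 mm deep (its x), its deck 45 mm above the table; origin at table height, 88 mm behind the front face of the lip; its front (-x) faces roughly the robot. Along the whole front runs a 4 mm thick aluminium lip, as high as the deck, with an upward-open slot behind it, 9 mm wide (x), between lip and plywood
- slot_mouth (a point): centre of the slot's mouth in x and y, at the height of the deck and lip tops (45 mm over the table); axes as the shelf's: y along the slot, which runs 120 mm each way, z up
- spring_strip (a joint): sprung rubber strip in the slot, running its whole length: 0 = up, its top 16 mm below the mouth; grows as it is pressed down (m). It takes 3 N to start and 0.75 N more per mm. With the holder home it reads 0.008
- holder: white plastic label holder, upright, the same from both sides. Upper plate with paper card 9 thick (x) x 64 wide (y), from 6 to 50 mm above the origin; flange 20 (x) x 64 (y) x 6 mm under it; tongue below the flange 4 thick x 56 wide, reaching 24 mm below the origin (the last 5 mm thinned to 2 mm). Origin at the centre of the flange's underside, z up. Starts in the rack, the flange resting on the rack's top; about 45 g
- rack: grey steel label rack, fixed on the table, 50 (x) x 90 (y) x 32 mm high, with an 8 mm wide slot along its y that holds the holder's tongue; origin at the centre of its underside
- tape: bystander: tape roll, 90 across, 45 mm high; origin under its centre
- mug: bystander: white mug, 76 across, 90 mm high; with a handle; origin under its centre
Things that resemble listed ones, but are neither listed nor needed, are in the scene too. Leave any blue or white look-alike of the board_a alone.

How it is judged:
On the way, in this order (a step that is already met when the one before it is completed fails the run):
1. both loose boards lie released as the third layer, across the second and above the lowest boards (z of board_a in the frame of pile_mid between 0.019 and 0.029 m and x of board_a in the frame of pile_mid between -0.02 and 0.02 m and angle between the x axis of each of board_a, board_b and the x axis of pile_mid, either way round below 0.18 rad and linear speed of each of board_a, board_b below 0.02 m/s and contact force between the fingers and board_a below 0.1 N and z of board_b in the frame of pile_mid between 0.019 and 0.029 m and x of board_b in the frame of pile_mid between -0.02 and 0.02 m and contact force between the fingers and board_b below 0.1 N and ((y of board_a in the frame of pile_mid between 0.026 and 0.054 m and y of board_b in the frame of pile_mid between -0.054 and -0.026 m) or (y of board_b in the frame of pile_mid between 0.026 and 0.054 m and y of board_a in the frame of pile_mid between -0.054 and -0.026 m))), for 0.3 s.
2. the holder is pressed home behind the lip (x of holder in the frame of slot_mouth between -0.004 and 0.004 m and z of holder in the frame of slot_mouth between -0.003 and 0.002 m and y of holder in the frame of pile_mid between -0.035 and 0.035 m and angle between the y axis of holder and the y axis of slot_mouth, either way round below 0.08 rad and angle between holder's own z axis and vertical below 0.1 rad and value of joint spring_strip above 0.006 m and contact force between holder and shelf above 5 N and contact force between the fingers and holder above 3 N), for 0.2 s.
At the end, for the whole second after the job is handed in: Boards untouched in layer three, one above each lowest board (20 mm along, 14 mm sideways, 10 deg); holder still gripped, upright, in the slot within 35 mm of the pile middle (4.5 deg), flange within 2 mm of the shelf edge, strip down over 6 mm, over 5 N on the shelf (all of step 1 and all of step 2); the arm keeps its last pose, push and grip.
It fails at once if a board of the existing pile is shifted more than 20 mm (distance of any of low_board_1, low_board_2, mid_board_1, mid_board_2 from where it was at the start of the episode above 0.02 m).
It fails at once if tape roll or mug is moved more than 30 mm (distance of any of tape, mug from where it was at the start of the episode above 0.03 m).
It also fails if it takes over 64 s, if anything falls off the work surface, if the arm or the gripper's body presses on something with over 40 N, if the wrist force passes 120 N, or if a joint passes its speed limit or range.

## Robot

A 7-joint arm with a two-finger parallel gripper is mounted at the origin on the work surface. World frame = base frame: x ahead of the robot, y to its left, z up, the work surface at z = 0. Lengths are in m, angles in rad, forces in N, time in s.
With the tool pointing down it reaches from about 0.4 to 0.85 m from the base axis. Payload 4.5 kg.
Tool frame: the origin (TCP) lies midway between the tips of the shut fingers; the grasp point (between the pads) lies 19 mm behind it; z points along the fingers, y is the line along which they close (so a half turn about z gives the same grasp; the last joint's range is limited). The gripper opens to 88 mm and grips with 3 to 60 N. Pads are 18 mm wide; open, the fingers measure 123 mm over their backs; the gripper's body (75 mm by 187 mm) begins 45 mm behind the grasp point.
Start: joints at [1.318, 0.689, -0.195, 1.565, 0.157, 0.902, -0.215], TCP at [0.177, -0.599, 0.239] pointing down, gripper open.
Joint ranges: [-3.01, 3.01], [-0.46, 2.08], [-1.47, 1.51], [0.13, 2.56], [-1, 4.14], [0.04, 2.09], [-2.66, 2.66]. Speed limits (rad/s): [2.57, 2.57, 3.14, 3.14, 3.14, 3.14, 3.14].

## Interface

Orientations are given as a unit quaternion [x, y, z, w].
In Python, from plant import r gives the robot as it stands. The module is installed in compiled form; this text tells all that it offers.
- The arm moves only by the tool step_arm, never from a script. Its argument "series" is a list of rows, each a list of 7 numbers: the shift along the world's x, y, z in mm, then the turn, a rotation vector about the world's x, y, z in rad, then the closure, from 0 (fully open) to 1 (shut). A call has 1 to 20 rows; each row shifts and turns the commanded pose from where the row before left it; what a row does not reach is not made up. A row lasts 1/10 s, in which the tool goes at most 50 mm and 8.59 degrees, less where a joint would pass 70% of its speed; a pose out of reach is approached as far as the arm can. A call is refused whole if a number of a shift passes 50 or a number of a turn 0.15, either way. A call with a gripper value outside its range is refused whole. The fingers move at their own pace and stop on an object; "force" is the grip in N (left out, the last holds). Time passes only in rows, so rows that do not move let the fingers close. It gives the time, the measured TCP pose, the force, the opening and the grip force at its end, in the units of the state.
- r.get_state(): the state, without advancing time (a new reading comes with each control period).
- r.snapshot(name): name is "side" or "top"; returns (picture, depth): 400x640x3 uint8, blue, green, red; 400x640 float32, m along the optical axis (not along the pixel's ray), 0 where there is no reading.
- r.get_calibration(name): a dict with "intrinsics" (3x3 intrinsics, pixels), "dist_coeffs" ([k1, k2, p1, p2, k3] as OpenCV has them; the pictures are not rectified), "pose" (4x4, takes a point from camera to world coordinates). Camera axes: x right, y up, looking along -z (the intrinsics and any distortion apply to the point x, -y, -z); pixel columns grow to the right and rows downward; lengths in m; the calibration is good to about 2 mm. A picture is of the moment at which its call begins. get_calibration takes no time and is no camera call.
- r.finish_job(): hands the job in; it is judged then, once.
The state is a dict: "clock": time; "q": joint angles; "qd": joint speeds; "joint_torque": joint torques, N m; "tool_pos": TCP position; "eef_rot": TCP orientation; "contact_force": force on the tool from outside, world axes, zero at the start; "moment": the same for the moment, N m; "opening": opening from 0.0 (shut) to 1.0 (fully open); "finger_force": force on a finger pad.
Only numpy, scipy, OpenCV 4.12 (cv2) and the standard library are available. Lean on these libraries where they do the work, as an engineer would, in place of code of your own. Each camera call takes 0.05 s, during which the arm holds its last target. There are 200 camera calls.

## Working session

There is one attempt and no reset: what is moved stays moved. The work goes in short steps, Python scripts to look and compute and a tool call to move; the robot and the scene stay as the last step left them, time stands still between calls to the robot, and variables do not carry over. Pictures are saved under pics/ and viewed, at most 10 in all, crops included, and the job is handed in when it is done.

Besides the shell and the picture viewer there is one more tool, called as a command line: name --pt "numbers of a row" for each row, then --argument value for the rest. step_arm: Moves the arm, as the interface text tells. Its arguments: {"type":"object","properties":{"series":{"type":"array"},"force":{"type":"number"}},"required":["series"]}

```bash
mkdir -p pics
cat > h.py <<'E'
import numpy as np, cv2
from plant import r
def snap(n):
    im,d=r.snapshot(n); return im,d
def rays(n,uv):
    c=r.get_calibration(n);K=np.array(c["intrinsics"]);D=np.array(c["dist_coeffs"]);T=np.array(c["pose"])
    p=cv2.undistortPoints(np.array(uv,float).reshape(-1,1,2),K,D).reshape(-1,2)
    v=np.c_[p[:,0],-p[:,1],-np.ones(len(p))]
    return T[:3,3],v@T[:3,:3].T
def plane(n,uv,z):
    o,v=rays(n,uv); return o+v*((z-o[2])/v[:,2])[:,None]
def cloud(n,d):
    vv,uu=np.mgrid[0:400,0:640]
    o,v=rays(n,np.c_[uu.ravel(),vv.ravel()]); return (o+v*d.reshape(-1,1)).reshape(400,640,3)
E
python3 - <<'E'
from h import *
for n in("top","side"):
    im,d=snap(n); cv2.imwrite(f"pics/{n}0.png",im); np.savez(f"{n}0.npz",im=im,d=d)
    c=r.get_calibration(n); print(n,np.round(c["pose"],3).tolist(),np.round(c["intrinsics"],1).tolist(),c["dist_coeffs"])
s=r.get_state();print(s)
E
```

```text
top [[-0.028, 0.996, -0.08, 0.432], [-1.0, -0.028, -0.001, -0.008], [-0.003, 0.08, 0.997, 1.047], [0.0, 0.0, 0.0, 1.0]] [[418.0, 0.0, 323.2], [0.0, 418.0, 201.8], [0.0, 0.0, 1.0]] [-0.03172663  0.          0.          0.          0.        ]
side [[-0.714, 0.392, -0.58, -0.198], [-0.7, -0.375, 0.608, 0.715], [0.021, 0.84, 0.542, 0.695], [0.0, 0.0, 0.0, 1.0]] [[496.8, 0.0, 307.9], [0.0, 496.8, 203.5], [0.0, 0.0, 1.0]] [0.00668699 0.         0.         0.         0.        ]
{'clock': 0.1, 'q': array([ 1.31779005,  0.68990565, -0.19451465,  1.56623967,  0.15726859,
        0.90246283, -0.21509038]), 'qd': array([ 0.0015934 , -0.00173104, -0.00066434, -0.0024312 , -0.00224232,
       -0.00021881, -0.00100151]), 'joint_torque': array([-2.29766934e-03, -5.28508115e+01, -1.27091937e+00, -1.53839260e+01,
       -5.24854765e-02,  1.99062670e-03,  4.42832220e-05]), 'tool_pos': array([ 0.1766131 , -0.5989432 ,  0.23798671]), 'eef_rot': array([ 9.89730604e-01,  1.42942882e-01, -1.61917161e-04, -7.98291776e-04]), 'contact_force': array([ 0.01941136, -0.02068073, -0.15084855]), 'moment': array([0.008436  , 0.02209989, 0.03290868]), 'finger_force': 0.0, 'opening': 1.0021065288202784}
```

View pics/top0.png

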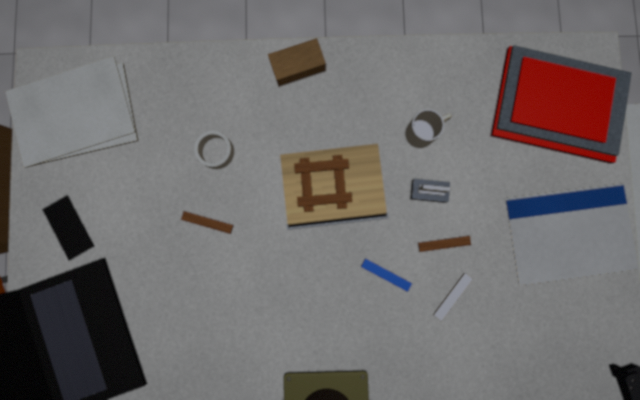

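View pics/side0.png

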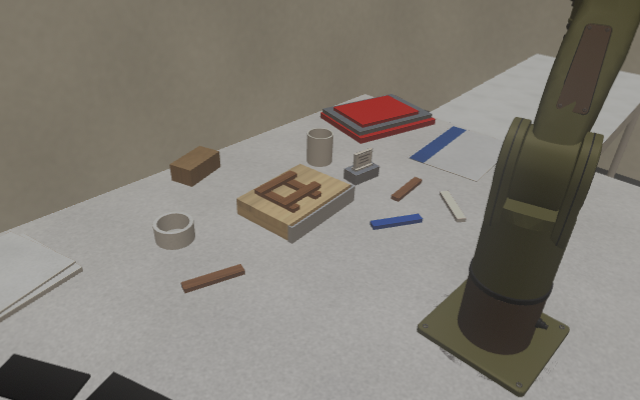

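The top view shows brown boards at (207,222) and (444,243), which match board_a and board_b. The look-alikes are the blue one at (386,275), the white one at (452,296) and a big brown block at (297,62). The shelf with the pile is at (333,185), the rack and holder at (431,190), the mug at (425,125) and the tape at (213,150). I choose the two plain brown boards.

```bash
cat > m.py <<'E'
from h import *
def brown(im):
    h=cv2.cvtColor(im,cv2.COLOR_BGR2HSV); return cv2.inRange(h,(3,100,50),(16,255,160))
def rect(uv,z,n="top"):
    p=plane(n,uv,z)[:,:2]; (c,s,a)=cv2.minAreaRect((p*1000).astype(np.float32))
    if s[0]<s[1]: a+=90; s=s[::-1]
    return np.round(c,1),np.round(s,1),round((a+90)%180-90,1)
E
python3 - <<'E'
from m import *
im=np.load("top0.npz")["im"];d=np.load("top0.npz")["d"]
m=brown(im)
cs,_=cv2.findContours(m,cv2.RETR_EXTERNAL,cv2.CHAIN_APPROX_NONE)
for c in cs:
    if cv2.contourArea(c)>150:
        x=c.reshape(-1,2); M=cv2.moments(c); cen=[M['m10']/M['m00'],M['m01']/M['m00']]
        print(np.round(cen),cv2.contourArea(c),*[rect(x,z) for z in(.012,.069)],plane("top",[cen],.012).round(4))
P=cloud("top",d)
for nm,(u,v) in dict(a=(207,222),b=(444,243),deck=(325,185),mid=(325,163),low=(308,185),table=(380,240),hold=(433,187),rack=(420,198)).items(): print(nm,P[v,u].round(4))
a=cv2.resize(im[135:235,270:400],None,fx=4.5,fy=4.5,interpolation=cv2.INTER_CUBIC)
b=cv2.resize(im[170:260,400:480],None,fx=2.5,fy=2.5,interpolation=cv2.INTER_CUBIC)
c=cv2.resize(im[190:250,170:250],None,fx=2.5,fy=2.5,interpolation=cv2.INTER_CUBIC)
o=np.zeros((450,785,3),np.uint8);o[:450,:585]=a;o[:225,585:785]=b;o[225:375,585:785]=c
cv2.imwrite("pics/crop1.png",cv2.convertScaleAbs(o,alpha=1.4))
im=np.load("side0.npz")["im"]
cv2.imwrite("pics/crop2.png",cv2.convertScaleAbs(cv2.resize(im[120:250,220:440],None,fx=3.6,fy=3.6,interpolation=cv2.INTER_CUBIC),alpha=1.3))
E
```

```text
[444. 243.] 343.0 (array([ 403.4, -303.3]), array([126. ,  19.2]), -84.0) (array([ 405., -287.]), array([119.1,  18.2]), -84.0) [[ 0.4034 -0.3033  0.012 ]]
[207. 222.] 333.5 (array([473. , 283.5]), array([125.7,  19. ]), 72.7) (array([470.7, 267.5]), array([118.8,  17.9]), 72.7) [[0.4727 0.2833 0.012 ]]
[323. 182.] 2183.5 (array([563. ,  -7.1]), array([136.4, 135.8]), -86.8) (array([555.7,  -7.1]), array([128.9, 128.3]), -86.8) [[ 0.5636 -0.0072  0.012 ]]
[296.  60.] 1213.5 (array([882.6,  50.8]), array([128.5,  72.5]), -73.0) (array([857.8,  47.5]), array([121.5,  68.5]), -73.0) [[0.8822 0.0522 0.012 ]]
a [0.4726 0.2819 0.0143]
b [ 0.4043 -0.303   0.0109]
deck [ 0.5522 -0.0127  0.0496]
mid [ 0.602  -0.0141  0.0699]
low [0.5524 0.0278 0.0574]
table [ 0.4162 -0.1459  0.0027]
hold [ 0.5369 -0.2644  0.0791]
rack [ 0.5159 -0.2439  0.0312]
```

View pics/crop1.png

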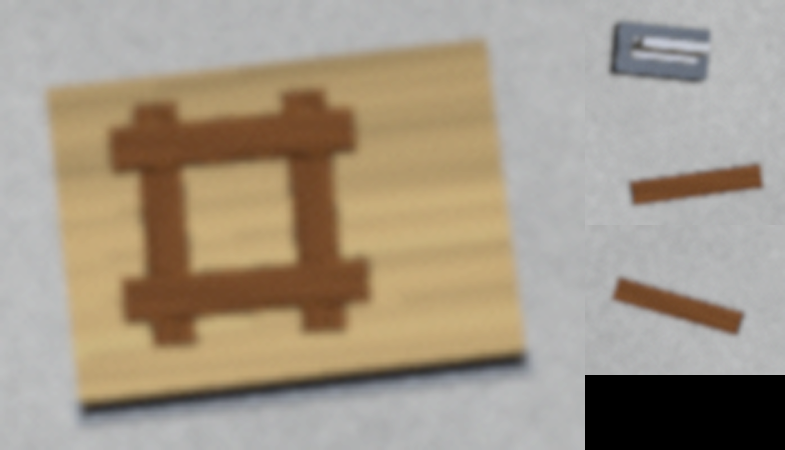

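View pics/crop2.png

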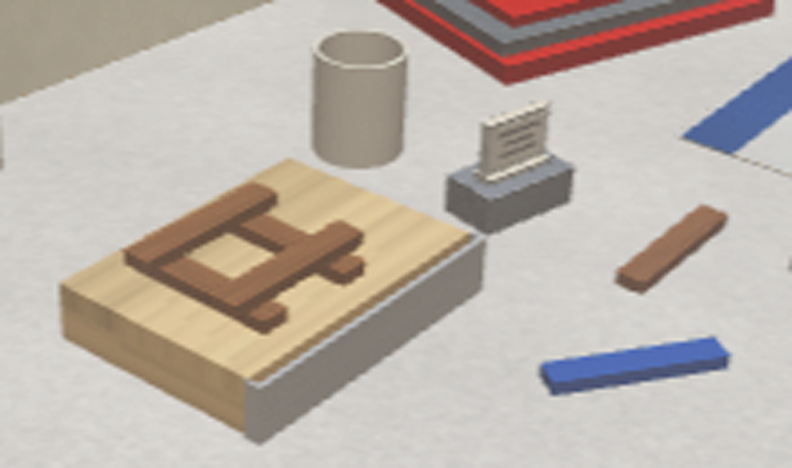

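The crops show the pile with its mid boards parallel to the lip. Both loose boards are plain brown, and the holder stands upright in its rack with its plate parallel to the rack slot. Next I measure the shelf, pile and holder.

```bash
cat > g.py <<'E'
from m import *
def shelf(im):
    h=cv2.cvtColor(im,cv2.COLOR_BGR2HSV); m=cv2.inRange(h,(12,60,90),(28,160,255))|brown(im)
    m[:130]=0;m[240:]=0;m[:,:270]=0;m[:,400:]=0
    m=cv2.morphologyEx(m,cv2.MORPH_CLOSE,np.ones((5,5)))
    c=max(cv2.findContours(m,cv2.RETR_EXTERNAL,cv2.CHAIN_APPROX_NONE)[0],key=cv2.contourArea).reshape(-1,2)
    return c
E
python3 - <<'E'
from g import *
im=np.load("top0.npz")["im"];sd=np.load("side0.npz")["im"]
c=shelf(im); print("ply",rect(c,.045))
m=brown(im);cs,_=cv2.findContours(m[135:235,270:400].copy(),cv2.RETR_CCOMP,cv2.CHAIN_APPROX_NONE,offset=(270,135))
for k in cs:
    if cv2.contourArea(k)>100: print("pile",rect(k.reshape(-1,2),.069),rect(k.reshape(-1,2),.057))
# pile: project brown at .069, profile in rotated frame
v,u=np.nonzero(m[135:235,270:400]);uv=np.c_[u+270,v+135]
p=plane("top",uv,.069)[:,:2]*1000
for a in range(2,10):
    t=np.radians(a);x=p@[np.cos(t),np.sin(t)];y=p@[-np.sin(t),np.cos(t)]
    print(a,[int((np.histogram(q,40)[0]**2).sum()) for q in(x,y)])
h=cv2.cvtColor(im,cv2.COLOR_BGR2HSV)
g=h[176:206,408:454]; print(g[:,:,2][::2,::2])
E
```

```text
ply (array([555.9, -31.5]), array([238.4, 170. ]), -85.1)
pile (array([555.7,  -7.1]), array([128.9, 128.3]), -86.8) (array([557.3,  -7.1]), array([130.5, 129.9]), -86.8)
pile (array([555.8,  -7.3]), array([61.3, 60.8]), 3.2) (array([557.3,  -7.3]), array([62. , 61.6]), 3.2)
2 [95379, 94527]
3 [94967, 93835]
4 [95015, 94041]
5 [95191, 94563]
6 [95119, 94971]
7 [95189, 95233]
8 [95055, 95467]
9 [94957, 95361]
[[129 130 129 129 127 129 131 130 132 133 133 132 132 133 132 132 133 133
  134 135 137 137 135]
 [130 129 116 109 111 114 117 119 125 126 127 127 128 131 131 130 133 133
  133 136 136 135 134]
 [131 120  77  84  94  95  96  98 100 102 102 103 107 114 115 115 119 124
  126 126 127 134 135]
 [130 112  64  89  93  93  94  94  93  92  92  92  93  92  93  93  94  95
   98  98 102 124 134]
 [128 105  58  87  93  92  99  90 105 104 106 105 101  96  92  92  92  91
   90  88  91 120 134]
 [129 102  56  85  92  89  87  84 138 147 147 146 140 133 130 129 126 117
  108 103 105 123 133]
 [128 100  54  83  88  77  59  68 104 121 130 138 141 141 143 146 148 147
  145 144 144 133 132]
 [126  92  59  86  92  93 106 101  95  96  97  94  92  88  93 101 110 113
  112 118 125 128 131]
 [124  87  65  90  93  98 121 132 136 134 130 129 128 126 124 119 110 101
   88  81  96 125 132]
 [126  88  73  94  93  94  96  99  98  95  97 105 112 117 115 115 122 130
  116  90  97 125 134]
 [124  77  72  94  93  94  93  93  92  92  91  92  92  90  89  90  93  96
   93  88 102 131 135]
 [124  78  61  76  82  88  88  87  85  87  91  91  90  90  90  90  91  90
   88  90 103 131 136]
 [127 115 105 107 108  99  92  83  82  81  81  79  74  75  78  84  84  84
   82  87 105 130 132]
 [131 128 126 129 131 128 125 124 126 125 119 115 110 110 109  97  90  83
   85  98 122 133 133]
 [129 128 130 130 132 130 131 131 133 131 131 132 132 132 133 131 128 128
  129 131 133 135 135]]
```

step_arm --pt "23 29 -12 0 0 0.14 0" --pt "23 30 -12 0 0 0.14 0" --pt "23 30 -12 0 0 0.14 0" --pt "23 30 -12 0 0 0.14 0" --pt "23 30 -12 0 0 0.14 0" --pt "23 30 -12 0 0 0.14 0" --pt "23 30 -12 0 0 0.14 0" --pt "23 29 -12 0 0 0.14 0" --pt "22 29 -12 0 0 0.14 0.3" --pt "21 29 -20 0 0 0.13 0.5" --pt "0 0 0 0 0 0 0.5" --force 25

```text
clock: 1.2
tool_pos: [0.4069, -0.2975, 0.1091]
eef_rot: [0.664, 0.747, 0.002, -0.001]
contact_force: [-0.0, 0.5, -0.2]
opening: 0.748
finger_force: 0.0
```

```bash
cat >> g.py <<'E'
from scipy.spatial.transform import Rotation as Ro
def yaw():
    s=r.get_state(); R=Ro.from_quat(s["eef_rot"]).as_matrix(); print("tcp",(s["tool_pos"]*1000).round(1),"yaw",round(np.degrees(np.arctan2(R[1,0],R[0,0])),1),"tilt z",R[:,2].round(3),"F",s["contact_force"].round(1),"op",round(s["opening"]*88,1),"ff",round(s["finger_force"],1),"t",round(s["clock"],2),"q7",s["q"][[4,5,6]].round(2))
E
python3 - <<'E'
from g import *
yaw()
im=np.load("top0.npz")["im"];h=cv2.cvtColor(im,cv2.COLOR_BGR2HSV)
m=((h[:,:,2]<118)).astype(np.uint8); w=np.zeros_like(m); w[170:212,405:456]=1; m&=w
m=cv2.morphologyEx(m,cv2.MORPH_CLOSE,np.ones((7,7)))
c=max(cv2.findContours(m,0,1)[0],key=cv2.contourArea).reshape(-1,2); print("rack",rect(c,.032),rect(c,0.016))
d=np.load("top0.npz")["d"];P=cloud("top",d);q=P[176:206,408:456].reshape(-1,3);q=q[q[:,2]>.06]*1000
print("plate",len(q),rect.__name__,cv2.minAreaRect(q[:,:2].astype(np.float32)),q.mean(0).round(1),np.percentile(q[:,2],[10,50,90]).round(1))
# side view: top of card
d=np.load("side0.npz")["d"];P=cloud("side",d);q=P[140:185,335:385].reshape(-1,3)*1000;q=q[(q[:,2]>50)&(q[:,2]<86)&(q[:,0]<600)]
print("side plate",len(q),cv2.minAreaRect(q[:,:2].astype(np.float32)),np.percentile(q,[2,50,98],axis=0).round(1))
E
```

```text
tcp [ 406.9 -297.5  109.1] yaw 96.7 tilt z [ 0.001  0.006 -1.   ] F [-0.   0.5 -0.2] op 65.8 ff 0.0 t 1.2 q7 [0.62 0.46 0.04]
rack (array([ 533.9, -267.1]), array([98.6, 56.9]), 82.7) (array([ 535.5, -271.1]), array([100.1,  57.8]), 82.7)
plate 148 rect ((496.13482666015625, -150.42120361328125), (33.3386116027832, 311.08087158203125), 18.163454055786133) [ 532.6 -264.3   99. ] [67.5 81.8 84.8]
side plate 230 ((537.2379150390625, -267.88238525390625), (68.41044616699219, 14.792176246643066), 83.24687194824219) [[ 528.8 -297.4   51.1]
 [ 535.  -263.9   69.5]
 [ 545.5 -235.7   84.7]]
```

step_arm --pt "-3 -5 -35 0 0 -0.01 0.5" --pt "0 0 -35 0 0 0 0.5" --pt "0 0 -25 0 0 0 0.5" --pt "0 0 -9 0 0 0 0.5" --pt "0 0 0 0 0 0 0.5" --pt "0 0 0 0 0 0 1" --pt "0 0 0 0 0 0 1" --pt "0 0 0 0 0 0 1" --pt "0 0 0 0 0 0 1" --pt "0 0 0 0 0 0 1" --pt "0 0 0 0 0 0 1" --force 25

```text
clock: 2.3
tool_pos: [0.4015, -0.3091, 0.0078]
eef_rot: [0.672, 0.74, 0.0, 0.001]
contact_force: [-0.5, -0.4, 6.9]
opening: 0.265
finger_force: 25.0
```

```bash
python3 -c "
from g import *
yaw()"
```

```text
tcp [ 401.5 -309.1    7.8] yaw 95.5 tilt z [ 0.002 -0.001 -1.   ] F [-0.5 -0.4  6.9] op 23.4 ff 25.0 t 2.3 q7 [ 0.76  0.2  -0.09]
```

step_arm --pt "0 0 30 0 0 0 1" --pt "0 0 40 0 0 0 1" --pt "5 10 40 0 0 -0.1 1" --pt "13 23 15 0 0 -0.14 1" --pt "13 23 0 0 0 -0.14 1" --pt "13 23 0 0 0 -0.14 1" --pt "13 23 0 0 0 -0.14 1" --pt "13 23 0 0 0 -0.14 1" --pt "13 23 0 0 0 -0.14 1" --pt "13 23 0 0 0 -0.14 1" --pt "13 23 0 0 0 -0.14 1" --pt "13 23 0 0 0 -0.14 1" --pt "13 23 0 0 0 -0.14 1" --pt "13 20 0 0 0 -0.11 1" --pt "3 2 0 0 0 0 1" --pt "0 0 0 0 0 0 1" --pt "0 0 0 0 0 0 1" --force 30

```text
clock: 4.0
tool_pos: [0.5507, -0.0484, 0.1318]
eef_rot: [1.0, 0.028, -0.001, 0.001]
contact_force: [0.9, -1.5, 0.0]
opening: 0.264
finger_force: 30.0
```

```bash
cat >> g.py <<'E'
def corners(n,c,zs):
    for z in zs: print(n,z,rect(c,z,n))
E
python3 -c "
from g import *
yaw()
for n in('top','side'):
    im,d=snap(n);cv2.imwrite(f'pics/{n}1.png',im)
    np.savez(n+'1.npz',im=im,d=d)
a=cv2.imread('pics/side1.png')[80:260,200:420];b=cv2.imread('pics/top1.png')[130:250,270:400]
a=cv2.resize(a,(440,360));b=cv2.resize(b,(360,332));o=np.zeros((360,800,3),np.uint8);o[:,:440]=a;o[:332,440:]=b;cv2.imwrite('pics/c3.png',cv2.convertScaleAbs(o,alpha=1.4))"
```

```text
tcp [550.7 -48.4 131.8] yaw 3.2 tilt z [-0.001 -0.001 -1.   ] F [ 0.9 -1.5  0. ] op 23.3 ff 30.0 t 4.0 q7 [-0.09  0.51 -1.42]
```

View pics/c3.png

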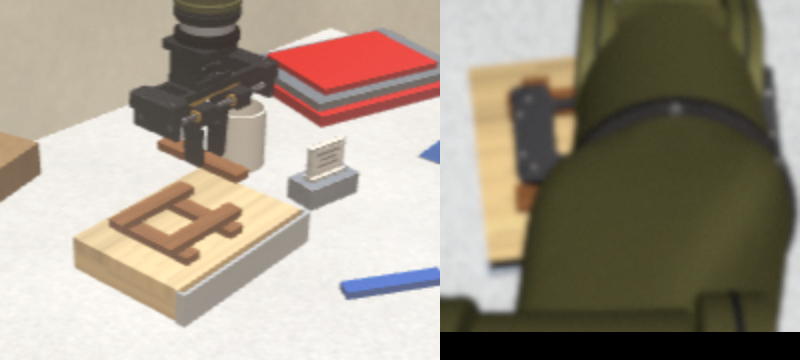

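step_arm --pt "2 1 -20 0 0 0 1" --pt "0 0 -18 0 0 0 1" --pt "0 0 -10 0 0 0 1" --pt "0 0 -4 0 0 0 1" --pt "0 0 -1 0 0 0 1" --pt "0 0 -1 0 0 0 1" --pt "0 0 0 0 0 0 1" --pt "0 0 0 0 0 0 1"

```text
clock: 4.9
tool_pos: [0.5542, -0.0455, 0.0783]
eef_rot: [1.0, 0.028, 0.0, 0.0]
contact_force: [-0.1, -0.6, -0.2]
opening: 0.262
finger_force: 30.0
```

step_arm --pt "0 -1 -0.5 0 0 0 1" --pt "0 0 -0.5 0 0 0 1" --pt "0 0 -0.5 0 0 0 1" --pt "0 0 0 0 0 0 1" --pt "0 0 0 0 0 0 1"

```text
clock: 5.4
tool_pos: [0.554, -0.0467, 0.0769]
eef_rot: [1.0, 0.028, 0.0, 0.0]
contact_force: [-0.7, -0.2, 5.3]
opening: 0.264
finger_force: 30.0
```

step_arm --pt "0 0 0 0 0 0 0.68" --pt "0 0 0 0 0 0 0.6" --pt "0 0 0 0 0 0 0.55" --pt "0 0 0 0 0 0 0.55" --pt "0 0 0 0 0 0 0.55" --pt "0 0 3 0 0 0 0.55" --pt "0 0 15 0 0 0 0.55" --pt "0 0 30 0 0 0 0.5" --pt "0 0 30 0 0 0 0.5" --pt "-10 30 0 0 0 0.1 0.5" --pt "-10 35 0 0 0 0.13 0.5" --pt "-10 35 0 0 0 0.13 0.5" --pt "-10 35 0 0 0 0.13 0.5" --pt "-10 35 0 0 0 0.13 0.5" --pt "-10 35 0 0 0 0.13 0.5" --pt "-10 35 0 0 0 0.13 0.5" --pt "-10 35 0 0 0 0.13 0.5" --pt "-8 35 0 0 0 0.13 0.5" --pt "0 20 0 0 0 0.07 0.5" --pt "0 0 0 0 0 0 0.5" --force 25

```text
clock: 7.4
tool_pos: [0.4651, 0.2877, 0.1546]
eef_rot: [0.804, 0.594, 0.001, -0.001]
contact_force: [-0.1, 0.1, 0.8]
opening: 0.499
finger_force: 0.0
```

```bash
python3 -c "
from g import *
yaw()
for n in('top','side'):
    im,d=snap(n)
    np.savez(n+'2.npz',im=im,d=d)
    if n=='top': 
        m=brown(im)
        for c in cv2.findContours(m,0,1)[0]:
            if cv2.contourArea(c)>100: x=c.reshape(-1,2);print(x.mean(0).round(),rect(x,.012),rect(x,.081))
        b=im[130:250,180:400]
    else: a=im[120:280,170:390]
o=np.vstack([cv2.resize(a,(440,320)),cv2.resize(b,(440,240))]);cv2.imwrite('pics/c4.png',cv2.convertScaleAbs(o,alpha=1.4))"
```

```text
tcp [465.1 287.7 154.6] yaw 72.9 tilt z [ 0.001  0.004 -1.   ] F [-0.1  0.1  0.8] op 43.9 ff 0.0 t 7.4 q7 [ 0.21  0.56 -1.14]
[210. 223.] (array([470.2, 275.2]), array([108. ,  19.7]), 72.0) (array([467.7, 256.3]), array([100.8,  18.4]), 72.0)
[323. 183.] (array([564.8,  -7.1]), array([139.5, 136.7]), 3.6) (array([556. ,  -7.2]), array([130.2, 127.6]), 3.6)
[292.  62.] (array([882.5,  50.8]), array([128.6,  74.6]), -71.8) (array([852.4,  46.9]), array([120.1,  69.7]), -71.8)
```

View pics/c4.png

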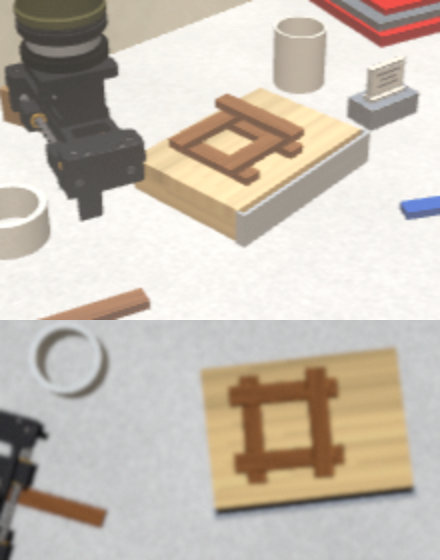

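The side and top views show the first board lying square across the mid layer, over the right-hand low board. On to the second board.

step_arm --pt "8 -4 -35 0 0 0 0.5" --pt "0 0 -40 0 0 0 0.5" --pt "0 0 -40 0 0 0 0.5" --pt "0 0 -25 0 0 0 0.5" --pt "0 0 -8 0 0 0 0.5" --pt "0 0 0 0 0 0 0.5" --pt "0 0 0 0 0 0 1" --pt "0 0 0 0 0 0 1" --pt "0 0 0 0 0 0 1" --pt "0 0 0 0 0 0 1" --pt "0 0 0 0 0 0 1" --force 30

```text
clock: 8.6
tool_pos: [0.4746, 0.2798, 0.0076]
eef_rot: [0.806, 0.592, 0.001, 0.0]
contact_force: [-0.9, -0.2, 7.6]
opening: 0.259
finger_force: 30.0
```

```bash
python3 -c "
from g import *
yaw()"
```

```text
tcp [474.6 279.8   7.6] yaw 72.6 tilt z [ 0.002  0.001 -1.   ] F [-0.9 -0.2  7.6] op 22.8 ff 30.0 t 8.6 q7 [ 0.28  0.26 -1.19]
```

step_arm --pt "0 0 30 0 0 0 1" --pt "0 0 40 0 0 0 1" --pt "3 -10 40 0 0 -0.08 1" --pt "8 -26 15 0 0 -0.12 1" --pt "8 -26 0 0 0 -0.12 1" --pt "8 -26 0 0 0 -0.12 1" --pt "8 -26 0 0 0 -0.12 1" --pt "8 -26 0 0 0 -0.12 1" --pt "8 -26 0 0 0 -0.12 1" --pt "8 -26 0 0 0 -0.12 1" --pt "8 -26 0 0 0 -0.12 1" --pt "8 -24 0 0 0 -0.12 1" --pt "7 -5 0 0 0 -0.051 1" --pt "3 0 0 0 0 0 1" --pt "0 0 0 0 0 0 1"

```text
clock: 10.1
tool_pos: [0.5592, 0.0346, 0.1313]
eef_rot: [1.0, 0.03, 0.0, -0.001]
contact_force: [-0.2, -0.1, -0.5]
opening: 0.266
finger_force: 30.0
```

```bash
python3 -c "
from g import *
yaw()"
```

```text
tcp [559.2  34.6 131.3] yaw 3.4 tilt z [ 0.     0.001 -1.   ] F [-0.2 -0.1 -0.5] op 23.4 ff 30.0 t 10.1 q7 [-0.11  0.52 -1.54]
```

step_arm --pt "-8 -2 -20 0 0 0 1" --pt "0 0 -18 0 0 0 1" --pt "0 0 -10 0 0 0 1" --pt "0 0 -4 0 0 0 1" --pt "0 0 -1 0 0 0 1" --pt "0 0 -0.5 0 0 0 1" --pt "0 0 -0.5 0 0 0 1" --pt "0 0 -0.5 0 0 0 1" --pt "0 0 0 0 0 0 1" --pt "0 0 0 0 0 0 1"

```text
clock: 11.1
tool_pos: [0.5509, 0.0305, 0.0769]
eef_rot: [1.0, 0.028, 0.0, 0.0]
contact_force: [-0.7, 0.4, -0.8]
opening: 0.263
finger_force: 30.0
```

step_arm --pt "0 2 -0.5 0 0 0 1" --pt "0 0 -0.5 0 0 0 1" --pt "0 0 0 0 0 0 1" --pt "0 0 0 0 0 0 1"

```text
clock: 11.5
tool_pos: [0.551, 0.0317, 0.0766]
eef_rot: [1.0, 0.027, 0.0, 0.0]
contact_force: [-1.5, -0.9, 6.4]
opening: 0.261
finger_force: 30.0
```

step_arm --pt "0 0 0 0 0 0 0.68" --pt "0 0 0 0 0 0 0.6" --pt "0 0 0 0 0 0 0.55" --pt "0 0 0 0 0 0 0.55" --pt "0 0 0 0 0 0 0.55" --pt "0 0 3 0 0 0 0.55" --pt "0 0 15 0 0 0 0.55" --pt "0 0 35 0 0 0 0.55" --pt "0 0 35 0 0 0 0.5" --pt "-2 -30 0 0 0 0.14 0.5" --pt "-2 -30 0 0 0 0.14 0.5" --pt "-2 -30 0 0 0 0.14 0.5" --pt "-2 -30 0 0 0 0.14 0.5" --pt "-2 -30 0 0 0 0.14 0.5" --pt "-2 -30 0 0 0 0.14 0.5" --pt "-2 -30 0 0 0 0.14 0.5" --pt "-2 -30 0 0 0 0.14 0.5" --pt "0 -30 0 0 0 0.14 0.5" --pt "0 -29 0 0 0 0.13 0.5" --pt "0 0 0 0 0 0 0.5"

```text
clock: 13.5
tool_pos: [0.5332, -0.2729, 0.1634]
eef_rot: [0.752, 0.659, -0.001, 0.001]
contact_force: [-0.1, 0.2, -0.3]
opening: 0.501
finger_force: 0.0
```

```bash
python3 -c "
from g import *
yaw()
for n in('top','side'):
    im,d=snap(n)
    np.savez(n+'3.npz',im=im,d=d)
    if n=='top': 
        m=brown(im)
        for c in cv2.findContours(m[:,270:400],2,1,offset=(270,0))[0]:
            if cv2.contourArea(c)>100: x=c.reshape(-1,2);print(x.mean(0).round(),rect(x,.081))
        b=im[130:250,260:480]
    else: a=im[100:260,220:440]
o=np.vstack([cv2.resize(a,(440,320)),cv2.resize(b,(440,240))]);cv2.imwrite('pics/c5.png',cv2.convertScaleAbs(o,alpha=1.4))"
```

```text
tcp [ 533.2 -272.9  163.4] yaw 82.5 tilt z [-0.001 -0.004 -1.   ] F [-0.1  0.2 -0.3] op 44.1 ff 0.0 t 13.5 q7 [ 0.4   0.74 -0.1 ]
[322. 182.] (array([556.3,  -6.8]), array([131.4, 127.5]), 3.4)
[323. 182.] (array([555.,  -8.]), array([61. , 59.6]), 2.8)
[297.  60.] (array([851.7,  46.7]), array([119.9,  69.8]), -72.6)
```

View pics/c5.png

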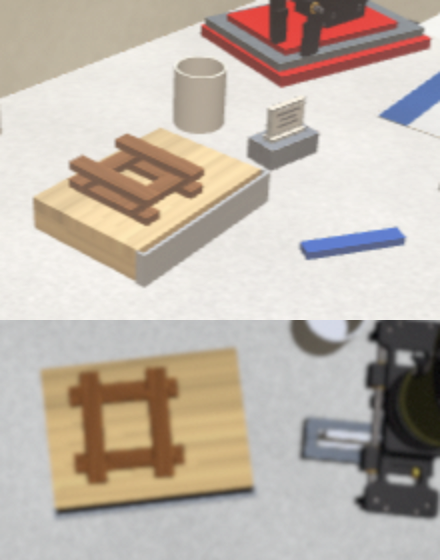

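The third layer is complete and square in both views. Now the holder.

step_arm --pt "2 5 -35 0 0 0 0.5" --pt "0 0 -40 0 0 0 0.5" --pt "0 0 -30 0 0 0 0.5" --pt "0 0 -12 0 0 0.009 0.5" --pt "0 0 0 0 0 0 0.5" --pt "0 0 0 0 0 0 0.8" --pt "0 0 0 0 0 0 1" --pt "0 0 0 0 0 0 1" --pt "0 0 0 0 0 0 1" --pt "0 0 0 0 0 0 1" --pt "0 0 0 0 0 0 1" --pt "0 0 0 0 0 0 1" --pt "0 0 0 0 0 0 1" --force 15

```text
clock: 14.9
tool_pos: [0.5372, -0.2618, 0.0474]
eef_rot: [0.747, 0.665, 0.0, 0.0]
contact_force: [-1.5, -0.5, 6.0]
opening: 0.099
finger_force: 15.0
```

```bash
python3 -c "
from g import *
yaw()"
```

```text
tcp [ 537.2 -261.8   47.4] yaw 83.3 tilt z [ 0.001 -0.001 -1.   ] F [-1.5 -0.5  6. ] op 8.7 ff 15.0 t 14.9 q7 [ 0.49  0.5  -0.19]
```

step_arm --pt "0 0 0 0 0 0 1" --pt "0 0 10 0 0 0 1" --pt "0 0 25 0 0 0 1" --pt "0 0 40 0 0 0 1" --pt "-7 20 28 0 0 0.02 1" --pt "-7 25 0 0 0 0.02 1" --pt "-7 25 0 0 0 0.02 1" --pt "-7 25 0 0 0 0.02 1" --pt "-7 25 0 0 0 0.02 1" --pt "-7 25 0 0 0 0.02 1" --pt "-7 25 0 0 0 0.02 1" --pt "-7 25 0 0 0 0.02 1" --pt "-7 25 0 0 0 0.02 1" --pt "-7 25 0 0 0 0.02 1" --pt "-3 7 0 0 0 0.002 1" --pt "0 0 0 0 0 0 1" --pt "0 0 0 0 0 0 1" --force 45

```text
clock: 16.6
tool_pos: [0.4641, -0.0108, 0.1498]
eef_rot: [0.677, 0.736, -0.0, 0.0]
contact_force: [-0.1, -1.0, -0.3]
opening: 0.099
finger_force: 45.0
```

```bash
python3 -c "
from g import *
yaw()"
```

```text
tcp [464.1 -10.8 149.8] yaw 94.8 tilt z [ 0.    -0.001 -1.   ] F [-0.1 -1.  -0.3] op 8.7 ff 45.0 t 16.6 q7 [ 0.47  0.43 -0.48]
```

step_arm --pt "0 0 -25 0 0 0 1" --pt "0 0 -22 0 0 0 1" --pt "0 0 -12 0 0 0 1" --pt "0 0 -2 0 0 0 1" --pt "0 0 0 0 0 0 1" --pt "0 0 0 0 0 0 1"

```text
clock: 17.2
tool_pos: [0.4644, -0.0101, 0.0893]
eef_rot: [0.677, 0.736, 0.0, 0.0]
contact_force: [0.2, 0.3, -0.7]
opening: 0.1
finger_force: 45.0
```

```bash
python3 -c "
from g import *
yaw()
im,d=snap('side');np.savez('side4.npz',im=im,d=d)
im2,_=snap('top');np.savez('top4.npz',im=im2)
a=cv2.resize(im[140:240,250:370],(720,600),interpolation=cv2.INTER_CUBIC);cv2.imwrite('pics/c6.png',cv2.convertScaleAbs(a,alpha=1.4))
# predicted pixel of slot mouth and tongue bottom, side view
def proj(n,P):
    c=r.get_calibration(n);T=np.linalg.inv(np.array(c['pose']));p=np.array(P)@T[:3,:3].T+T[:3,3];p=p*[1,-1,-1]
    return cv2.projectPoints(p,np.zeros(3),np.zeros(3),np.array(c['intrinsics']),np.array(c['dist_coeffs']))[0].reshape(-1,2)
ey=np.array([-.0854,.9963,0]);ex=np.array([.9963,.0854,0]);S=np.array([.4667,-.0391,.045])
pts=[S+ey*y+ex*x for x in(-.0085,-.0045,.0045) for y in(.12,-.12)]
print((proj('side',pts)).round(1).tolist())
t=r.get_state()['tool_pos'];T=t-[0,0,.0394]-ey*.005
print(proj('side',[T+ey*.028,T-ey*.028]).round(1).tolist())
print(((T-S)@ex*1000).round(2),((T-S)@ey*1000).round(1))
"
```

```text
tcp [464.4 -10.1  89.3] yaw 94.9 tilt z [ 0.001 -0.    -1.   ] F [ 0.2  0.3 -0.7] op 8.8 ff 45.0 t 17.2 q7 [ 0.55  0.26 -0.55]
[[294.1, 227.9], [355.5, 186.7], [292.7, 227.2], [354.2, 186.1], [289.7, 225.7], [351.3, 184.9]]
[[310.3, 212.0], [325.0, 202.3]]
0.17 24.4
```

View pics/c6.png

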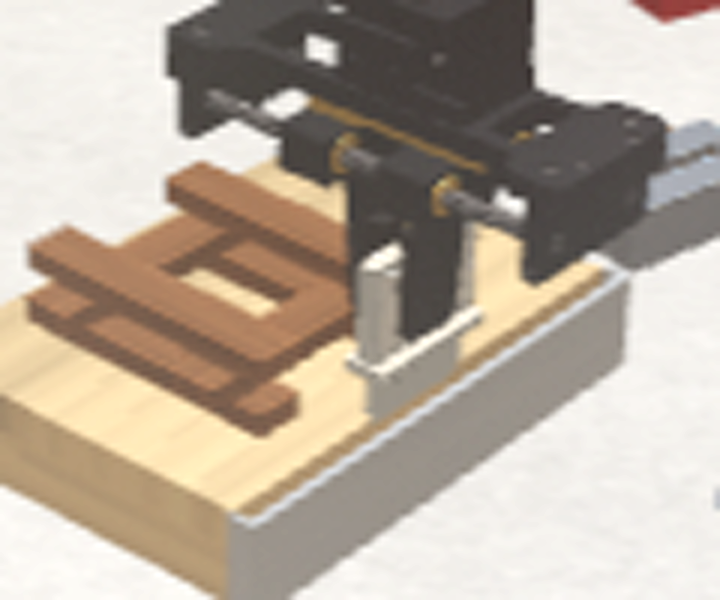

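The side crop shows the tongue tip just above the slot, whose brown line runs from (240,510) to (605,270) in the crop. The tip's left corner is at about (370,418). I'll measure the front edges with sub-pixel profiles in both views before inserting.

```bash
cat > e.py <<'E'
from g import *
from scipy.ndimage import map_coordinates
def proj(n,P):
    c=r.get_calibration(n);T=np.linalg.inv(np.array(c['pose']));p=np.array(P)@T[:3,:3].T+T[:3,3];p=p*[1,-1,-1]
    return cv2.projectPoints(p,np.zeros(3),np.zeros(3),np.array(c['intrinsics']),np.array(c['dist_coeffs']))[0].reshape(-1,2)
ey=np.array([-.0854,.9963,0]);ex=np.array([.9963,.0854,0]);S=np.array([.4667,-.0391,.045])
E
python3 - <<'E'
from e import *
# brightness sampled on plane z=.045, along ex, averaged along ey in 3 zones; x rel. to nominal slot centre (mm)
xs=np.arange(-20,21,1.)
for n in("top","side"):
    im=np.load(n+"0.npz")["im"].astype(float)
    print(n,xs.astype(int).tolist())
    for y0,y1 in((-90,-40),(-25,25),(40,90)):
        out=[]
        for x in xs:
            uv=proj(n,[S+ex*x/1e3+ey*y/1e3 for y in np.linspace(y0,y1,60)])
            out.append([map_coordinates(im[:,:,k],[uv[:,1],uv[:,0]],order=1).mean() for k in(0,2)])
        o=np.array(out);print(y0,"B",o[:,0].astype(int).tolist());print("   R",o[:,1].astype(int).tolist())
E
```

```text
top [-20, -19, -18, -17, -16, -15, -14, -13, -12, -11, -10, -9, -8, -7, -6, -5, -4, -3, -2, -1, 0, 1, 2, 3, 4, 5, 6, 7, 8, 9, 10, 11, 12, 13, 14, 15, 16, 17, 18, 19, 20]
-90 B [130, 130, 130, 130, 130, 129, 129, 128, 126, 124, 121, 118, 115, 111, 108, 102, 95, 84, 71, 57, 45, 37, 37, 40, 47, 56, 64, 71, 76, 79, 82, 82, 83, 83, 83, 83, 84, 84, 85, 85, 86]
   R [128, 128, 128, 129, 129, 128, 128, 127, 125, 122, 119, 115, 110, 105, 100, 94, 86, 75, 64, 53, 45, 43, 50, 62, 76, 91, 105, 117, 125, 131, 134, 136, 136, 136, 136, 137, 138, 138, 139, 140, 141]
-25 B [127, 127, 127, 127, 127, 127, 127, 126, 124, 122, 119, 116, 113, 110, 106, 101, 94, 83, 70, 57, 45, 37, 36, 40, 48, 57, 65, 72, 77, 81, 82, 83, 84, 84, 83, 83, 84, 84, 84, 85, 86]
   R [126, 126, 126, 126, 126, 126, 125, 124, 123, 120, 117, 113, 108, 104, 99, 93, 85, 75, 63, 52, 45, 43, 50, 63, 78, 93, 107, 119, 128, 133, 136, 137, 138, 138, 137, 137, 137, 138, 138, 139, 140]
40 B [130, 130, 130, 130, 130, 130, 129, 129, 127, 125, 121, 118, 114, 110, 106, 100, 93, 82, 69, 56, 44, 37, 37, 41, 48, 57, 66, 73, 79, 82, 84, 85, 85, 84,
[... 856 characters left out ...]
 117, 129, 135, 133, 123, 107, 92, 80, 74, 72, 72, 75, 81, 89, 99, 107, 113, 116, 117, 117, 116, 116, 115, 115, 115]
   R [99, 99, 99, 99, 99, 99, 99, 98, 98, 98, 98, 98, 99, 101, 105, 112, 121, 130, 136, 137, 133, 127, 120, 116, 113, 112, 114, 117, 124, 135, 146, 157, 164, 167, 168, 167, 167, 166, 166, 165, 166]
40 B [88, 88, 88, 88, 88, 88, 88, 88, 88, 88, 88, 88, 88, 90, 95, 105, 117, 129, 135, 133, 122, 106, 91, 80, 74, 73, 73, 77, 84, 93, 103, 112, 117, 119, 119, 119, 118, 117, 116, 115, 115]
   R [99, 99, 99, 99, 99, 99, 99, 99, 99, 99, 99, 99, 99, 100, 104, 111, 120, 130, 136, 137, 133, 127, 121, 117, 115, 114, 116, 120, 128, 140, 152, 161, 167, 170, 170, 170, 169, 168, 166, 165, 165]
```

Run:
```python
from e import *
im=np.load("side4.npz")["im"].astype(float)
H=np.array([.4644,-.0101,.0893-.0154])-ey*.005
def prof(y0,y1,x,z,d,xs):
    for k in(0,2):
        o=[]
        for t in xs:
            uv=proj("side",[H+ex*x+ey*y/1e3+np.array([0,0,z])+d*t/1e3 for y in np.linspace(y0,y1,30)])
            o.append(int(map_coordinates(im[:,:,k],[uv[:,1],uv[:,0]],order=1).mean()))
        print(y0,"BxR"[k],o)
xs=np.arange(-14,15,1.);print(xs.astype(int).tolist())
print("tongue tip front edge, z");[prof(a,b,-.001,-.024,np.array([0,0,1.]),xs) for a,b in((-24,-10),(10,24),(-5,5))]
print("flange front lower edge, z");[prof(a,b,-.010,0,np.array([0,0,1.]),xs) for a,b in((12,28),(-5,5))]
print("flange front ex at top");[prof(a,b,-.010,.006,ex,xs) for a,b in((12,28),(-28,-14))]
print("z px/mm",proj("side",[H,H+[0,0,.01],H+ex*.01]).round(2).tolist())
```

```text
[-14, -13, -12, -11, -10, -9, -8, -7, -6, -5, -4, -3, -2, -1, 0, 1, 2, 3, 4, 5, 6, 7, 8, 9, 10, 11, 12, 13, 14]
tongue tip front edge, z
-24 B [97, 97, 99, 103, 111, 123, 136, 145, 149, 145, 135, 120, 105, 93, 86, 83, 85, 89, 92, 94, 96, 96, 96, 96, 96, 96, 96, 96, 96]
-24 R [107, 108, 109, 112, 119, 128, 138, 145, 149, 150, 146, 140, 133, 128, 124, 121, 118, 116, 113, 112, 110, 110, 110, 110, 110, 110, 110, 110, 110]
10 B [96, 97, 98, 102, 111, 123, 135, 145, 148, 145, 134, 119, 104, 92, 85, 83, 85, 88, 91, 95, 97, 97, 97, 97, 97, 97, 97, 97, 97]
10 R [108, 108, 109, 112, 118, 127, 137, 144, 149, 149, 146, 140, 134, 129, 126, 123, 121, 118, 116, 115, 113, 112, 111, 111, 110, 110, 110, 110, 110]
-5 B [97, 97, 98, 103, 111, 122, 135, 145, 148, 144, 134, 120, 104, 92, 85, 83, 85, 88, 91, 94, 96, 96, 97, 97, 97, 97, 97, 97, 96]
-5 R [107, 107, 109, 112, 118, 127, 136, 145, 149, 149, 146, 141, 134, 129, 125, 123, 120, 117, 115, 113, 111, 110, 110, 110, 110, 110, 110, 110, 109]
flange front lower edge, z
12 B [84, 84, 86, 89, 93, 95, 96, 97, 97, 97, 97, 97, 97, 96, 96, 95, 94, 95, 97, 99,
[... 443 characters left out ...]
 140, 158, 171, 177, 174, 158, 131]
flange front ex at top
12 B [95, 96, 97, 97, 97, 97, 97, 96, 96, 95, 94, 94, 96, 98, 103, 113, 126, 141, 151, 156, 156, 152, 144, 133, 121, 112, 107, 106, 108]
12 R [111, 110, 110, 110, 110, 110, 110, 109, 109, 108, 107, 107, 109, 111, 117, 127, 142, 157, 168, 174, 174, 169, 161, 149, 136, 126, 121, 121, 122]
-28 B [93, 104, 114, 122, 126, 127, 127, 126, 124, 122, 117, 111, 106, 103, 105, 115, 130, 146, 156, 159, 152, 139, 120, 98, 79, 64, 55, 51, 49]
-28 R [141, 154, 166, 174, 179, 180, 180, 178, 176, 171, 162, 150, 136, 125, 123, 131, 147, 163, 174, 177, 170, 155, 134, 110, 89, 72, 61, 57, 55]
z px/mm [[318.12, 198.48], [318.26, 194.86], [314.8, 196.99]]
```

Both views agree that the slot centre is about 1.5 mm further along +x than the nominal value, after removing the side-view bias read off the held holder. I'll shift by that and go in.

step_arm --pt "1.5 0 0 0 0 0 1" --pt "0 0 0 0 0 0 1" --pt "0 0 -3 0 0 0 1" --pt "0 0 -3 0 0 0 1" --pt "0 0 -3 0 0 0 1" --pt "0 0 -3 0 0 0 1" --pt "0 0 0 0 0 0 1" --pt "0 0 0 0 0 0 1" --force 60

```text
clock: 18.1
tool_pos: [0.4652, -0.0094, 0.0766]
eef_rot: [0.676, 0.737, -0.0, -0.0]
contact_force: [0.3, 0.1, 0.7]
opening: 0.094
finger_force: 60.0
```

step_arm --pt "0 0 -3 0 0 0 1" --pt "0 0 -3 0 0 0 1" --pt "0 0 -2 0 0 0 1" --pt "0 0 0 0 0 0 1" --pt "0 0 0 0 0 0 1"

```text
clock: 18.6
tool_pos: [0.4653, -0.0095, 0.0687]
eef_rot: [0.676, 0.737, -0.0, -0.0]
contact_force: [0.1, 0.4, 0.4]
opening: 0.098
finger_force: 60.0
```

step_arm --pt "0 0 -2 0 0 0 1" --pt "0 0 -2 0 0 0 1" --pt "0 0 -2 0 0 0 1" --pt "0 0 0 0 0 0 1" --pt "0 0 0 0 0 0 1"

```text
clock: 19.1
tool_pos: [0.4654, -0.0094, 0.063]
eef_rot: [0.676, 0.737, 0.0, 0.0]
contact_force: [-0.5, 0.5, 6.0]
opening: 0.098
finger_force: 60.0
```

step_arm --pt "0 0 -1 0 0 0 1" --pt "0 0 -1 0 0 0 1" --pt "0 0 -1 0 0 0 1" --pt "0 0 0 0 0 0 1" --pt "0 0 0 0 0 0 1"

```text
clock: 19.6
tool_pos: [0.4654, -0.0094, 0.0603]
eef_rot: [0.676, 0.737, 0.0, 0.0]
contact_force: [-1.2, 0.8, 10.3]
opening: 0.096
finger_force: 60.0
```

step_arm --pt "0 0 -0.7 0 0 0 1" --pt "0 0 -0.7 0 0 0 1" --pt "0 0 0 0 0 0 1" --pt "0 0 0 0 0 0 1" --pt "0 0 0 0 0 0 1"

```text
clock: 20.1
tool_pos: [0.4655, -0.0095, 0.0602]
eef_rot: [0.676, 0.737, 0.001, 0.001]
contact_force: [-3.7, 1.3, 26.9]
opening: 0.097
finger_force: 60.0
```

```bash
python3 -c "
from g import *
yaw()
im,d=snap('side')
cv2.imwrite('pics/c7.png',cv2.convertScaleAbs(cv2.resize(im[140:240,250:370],(720,600),interpolation=cv2.INTER_CUBIC),alpha=1.4))"
```

```text
tcp [465.5  -9.5  60.2] yaw 94.9 tilt z [ 0.002 -0.001 -1.   ] F [-3.7  1.3 26.9] op 8.5 ff 60.0 t 20.1 q7 [ 0.58  0.17 -0.57]
```

View pics/c7.png

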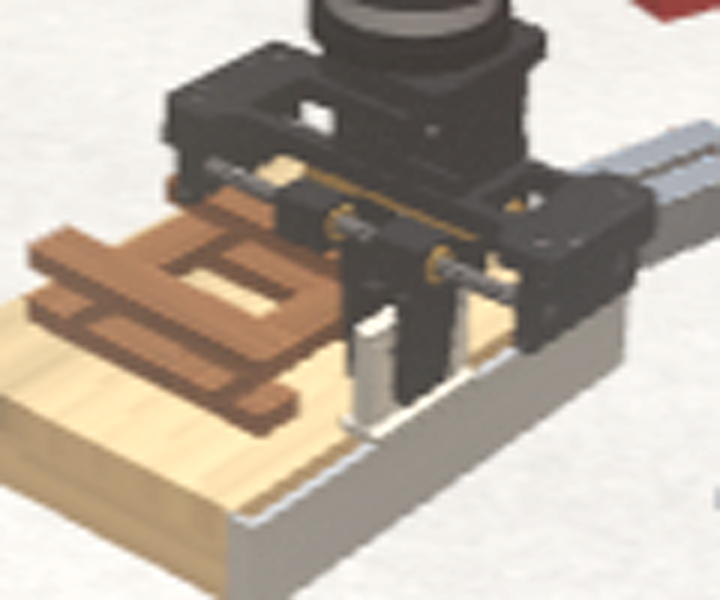

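The side crop shows the flange flush on the shelf edge over the lip, at about (365,430) to (470,380), with the pile undisturbed. I'm handing in now.

```bash
python3 -c "
from plant import r
print(r.finish_job())"
```

```text
the job is handed in; nothing more can be done
None
```

I handed the job in at about 20 s on the robot's clock: both boards lie as the third layer, and the holder is pressed home behind the lip, still gripped at 60 N and pushed down with about 27 N; the hand-in call gave no verdict.

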